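# Refit the filter cover and start the bench vapour filter at speed two

### The arm

A 6-joint arm with a two-finger parallel gripper is mounted at the origin on the work surface. World frame = base frame: x ahead of the robot, y to its left, z up, the work surface at z = 0. Lengths are in m, angles in degrees, forces in N, time in s.
With the tool pointing down it reaches from about 0.3 to 0.75 m from the base axis. Payload 8.5 kg.
Tool frame: the origin (TCP) lies at the very end of the fingers, on their centre line; the grasp point (between the pads) lies 19 mm behind it; z points along the fingers, y is the line along which they close (so a half turn about z gives the same grasp; the last joint's range is limited). The gripper opens to 85 mm and grips with 20 to 120 N. Pads are 22 mm wide; open, the fingers measure 114 mm over their backs; the gripper's body (76 mm by 85 mm) begins 54 mm behind the grasp point. The pads swing forward as they close: fully open they stand 13 mm farther back than shut.
Start: joints at [57.508, 21.807, 74.336, -0, 83.858, -12.336], TCP at [0.19, 0.516, 0.231] pointing down, gripper open.
Joint ranges: [-178.18, 178.18], [-50.72, 133.34], [12.68, 142.11], [-81.47, 261.47], [9.98, 163.14], [-165.26, 165.26]. Speed limits (degrees/s): [136.94, 136.94, 180, 180, 180, 180].

### API

Orientations are given as a 3x3 rotation matrix whose columns are the frame's x, y, z axes.
In Python, from rig import observe, cams, ticket gives the robot as it stands.
- The arm moves only by the tool move_arm, never from a script. Its arguments are lists of equal length, an entry for each row: "jaw": the finger opening in cm, from 0 to 8.54; "dp": the shift along the tool's x, y, z in cm, a list of three; "turn": the turn, a rotation vector about the tool's x, y, z in rad, a list of three. In form: {"jaw": [jaw, ...], "dp": [[tx, ty, tz], ...], "turn": [[wx, wy, wz], ...]}. A call has 1 to 12 rows; each row shifts and turns the commanded pose from where the row before left it, along the tool's axes as they then stand; what a row does not reach is not made up. A row lasts 1/12 s, in which the tool goes at most 41.7 mm and 7.16 degrees, less where a joint would pass 70% of its speed; a pose out of reach is approached as far as the arm can. A call is refused whole if a number of a shift passes 4.17 or a number of a turn 0.125, either way. A call with a gripper value outside its range is refused whole. The fingers move at their own pace and stop on an object; "force" is the grip in N (left out, the last holds). Time passes only in rows, so rows that do not move let the fingers close. It gives the time, the measured TCP pose, the force, the opening and the grip force at its end, in the units of the state.
- observe(): the state, without advancing time (a new reading comes with each control period).
- cams.get_image(name): name is "side" or "top" or "wrist"; returns (picture, depth): 400x640x3 uint8, red, green, blue; 400x640 float32, m along the optical axis (not along the pixel's ray), 0 where there is no reading.
- cams.calibration(name): a dict with "vertical_fov" (degrees; the focal length in pixels is half the picture's height over the tangent of half this angle, whatever the lens; pixels are square), "cx", "cy" (the principal point, pixels), "view" (4x4, takes a point from world to camera coordinates); the wrist camera has in their place "tool_from_camera" (4x4, takes a point from camera to tool coordinates, whose origin is the TCP and whose axes are the flange's). Camera axes: x right, y up, looking along -z (the intrinsics and any distortion apply to the point x, -y, -z); pixel columns grow to the right and rows downward; lengths in m; the calibration is good to about 2 mm. A picture is of the moment at which its call begins: read the wrist's pose just before it. calibration takes no time and is no camera call.
- ticket.close_job(): hands the job in; it is judged then, once.
Trained networks look in the newest picture that a camera, given by its name, has taken for a name from the list of things; names that differ only in an ending like _2 or _b are one class to them, and where a whole thing is asked for, a point or a joint stands for the part that bears it (a point fixed in the world has none). Each returns a list of dicts, best first, with "p" (0 to 1); they miss things now and then, are a little off and sometimes report something else, mostly with a low value. They report only what shows in the picture. A call takes as long as a camera call.
- cams.spot_in(camera, query): "box" ([centre column, centre row, width, height] as shares, 0 to 1, of the picture: columns of its width, rows of its height, round what is visible of it).
- cams.outline_of(camera, query): "mask" (400x640 bool, what is visible of it) and "box" ([centre column, centre row, width, height] as shares, 0 to 1, of the picture: columns of its width, rows of its height, round what is visible of it).
- cams.mark_of(camera, query): "location" ([column, row] as shares, 0 to 1, of the picture: columns of its width, rows of its height: a listed point, or the origin of a listed thing).
The state is a dict: "time_s": time; "q": joint angles; "qvel": joint speeds; "joint_efforts": joint torques, N m; "position": TCP position; "tool_rot": TCP orientation; "ft_force": force on the tool from outside, world axes, zero at the start; "wrist_torque": the same for the moment, N m; "grip_width": finger opening in m; "gripper_force": force on a finger pad.
Only numpy, scipy, OpenCV 4.12 (cv2) and the standard library are available. Lean on these libraries where they do the work, as an engineer would, in place of code of your own. Each camera call takes 0.05 s, during which the arm holds its last target. There are 200 camera calls.

### The job

The filter in the bench vapour-filter unit has just been changed. Put its cover back: holding the cover tilted, hook its tongue under the ledge at the rear of the bay, then swing the handle side down, without letting it drop shut, until the cover lies home and flush in the deck; then turn the fan selector from off two clicks clockwise, to the two-dot mark. Leave everything else on the bench where it stands.

Things in the scene. Friction and masses are not known exactly. Their poses are not given: they have to be found in the camera images.
- cover_grip (a point): middle of the bar of the loose cover's black bow handle: bar 100 mm long, 14 mm wide, 14 mm tall, 76 mm clear between posts, its middle 28 mm above the plate's face and 38 mm above the bench as the cover lies there right way up. Axes of the cover: x from handle to tongue edge, y along the bar, z up. Plate's front edge at x = -45 mm, rear (tongue) edge at x = +115 mm
- tongue (a point): middle of the tip of the cover's aluminium tongue, axes as cover_grip; it lies 129 mm along +x and 36 mm along -z from cover_grip. Tongue 100 mm wide, 4 mm thick (2 mm above and below this point), sticking out 14 mm past the plate's rear edge; it is downset, its top level with the plate's underside
- cover: the cover: white plate 160 x 130 x 6 mm, about 0.3 kg, loose on the bench beside the unit (left or right). Origin: middle of its underside, 35 mm along +x and 38 mm along -z from cover_grip, same axes. Under the plate run two ribs 4 mm deep, 50 mm either side of the middle line, clear of the bay's rails
- bay (a point): middle of the open filter bay, level with the deck's face, 110 mm above the bench, in the fixed white filter unit (240 mm deep, 280 mm wide). Axes of the unit: x to its rear, y to its left, z up. Bay 166 mm (x) by 136 mm (y), filter 30 mm down. Rails 9 mm wide at both sides and the front, 6 mm below the deck's face, carry the cover flush; 3 mm of play all round; gravity holds it
- ledge (a point): middle of the bay's rear edge at the underside of the 4 mm deck, 106 mm above the bench, 83 mm along +x from bay, same axes. The deck behind (+x) is the ledge, hollow beneath for 33 mm to the rear and 25 mm down. With the cover seated, cover_grip is 32 mm above this point and 118 mm in front (-x); the tongue reaches 11 mm under the ledge with 2 mm of air over it
- selector_grip (a point): on the turning axis of the fan selector, 139 mm above the bench, right of the bay: black bar grip 46 mm long, 12 mm wide, from 18 mm below to 11 mm above this point, on a round skirt 42 mm across. Axes turn with it: x along the bar to its pointer end (white line), z up. At off the pointer looks to the unit's rear (bay's +x)
- selector (a joint): selector angle in rad, growing clockwise seen from above: 0 off (ring mark), 0.524 one dot, 1.047 two dots, 1.571 three dots, a stop just beyond; so a click every 30 degrees. A spring detent pulls it to the nearest position when let go; turning past a click takes about 0.08 N m. It starts at off
- old_filter: bystander, to be left alone: the used pleated filter cassette, 146 x 116 x 45 mm, grey frame, lying loose on the bench; the point is the middle of its underside
- beaker: bystander, to be left alone: glass beaker, 70 mm across, 95 mm tall; the point is the middle of its underside
- flask: bystander, to be left alone: conical glass flask, 82 mm across, 122 mm tall; the point is the middle of its underside
- amber_bottle: bystander, to be left alone: amber reagent bottle, 90 mm across, 190 mm tall; the point is the middle of its underside
- wash_bottle: bystander, to be left alone: white wash bottle, 74 mm across, 195 mm tall; the point is the middle of its underside
- crucible: bystander, to be left alone: small white porcelain crucible, 50 mm across, 38 mm tall; the point is the middle of its underside

How it is judged (in metres and radians):
On the way, in this order (a step that is already met when the one before it is completed fails the run):
1. the tongue is hooked at least 4 mm under the ledge while the cover is still tilted (more than 3 degrees) (x of tongue in the frame of ledge between 0.004 and 0.02 m and z of tongue in the frame of ledge between -0.025 and -0.001 m and y of tongue in the frame of ledge between -0.015 and 0.015 m and angle between cover_grip's own z axis and vertical between 0.052 and 0.9 rad), for 0.05 s.
2. the cover lies home and flush in the bay, tongue under the ledge, the selector still at off (x of tongue in the frame of ledge above 0.006 m and z of cover_grip in the frame of ledge between 0.029 and 0.0345 m and z of tongue in the frame of ledge below -0.002 m and y of tongue in the frame of ledge between -0.008 and 0.008 m and angle between cover_grip's own z axis and vertical below 0.02 rad and value of joint selector below 0.2 rad), for 0.2 s.
3. the selector stands at the second click, the cover still home (x of tongue in the frame of ledge above 0.006 m and z of cover_grip in the frame of ledge between 0.029 and 0.0345 m and z of tongue in the frame of ledge below -0.002 m and y of tongue in the frame of ledge between -0.008 and 0.008 m and angle between cover_grip's own z axis and vertical below 0.02 rad and value of joint selector between 0.927 and 1.167 rad), for 0.2 s.
At the end, for the whole second after the job is handed in: The cover lies flush in the bay (within 2.5 mm of its height, tilted less than 1.1 degrees) with its tongue at least 6 mm under the ledge, at rest, and the selector stands at the second click (1.047 rad, within 0.12), released (all of step 3 and linear speed of cover below 0.01 m/s and velocity of joint selector between -0.1 and 0.1 rad/s); the robot touches nothing.
It fails at once if the cover falls shut: with its tongue under the ledge and still tilted over 2.3 degrees it turns faster than 1.5 rad/s (angular speed of cover above 1.5 rad/s and angle between cover_grip's own z axis and vertical above 0.04 rad and x of tongue in the frame of ledge above 0 m and z of tongue in the frame of ledge below 0 m and distance between tongue and ledge below 0.03 m).
It fails at once if something else on the bench is pushed more than 30 mm from its place (distance of any of old_filter, beaker, flask, amber_bottle, wash_bottle, crucible from where it was at the start of the episode above 0.03 m).
It also fails if it takes over 67 s, if anything falls off the work surface, if the arm or the gripper's body presses on something with over 40 N, if the wrist force passes 120 N, or if a joint passes its speed limit or range.

## Working session

There is one attempt and no reset: what is moved stays moved. The work goes in short steps, Python scripts to look and compute and a tool call to move; the robot and the scene stay as the last step left them, time stands still between calls to the robot, and variables do not carry over. Pictures are saved under pics/ and viewed, at most 10 in all, crops included, and the job is handed in when it is done.

Besides the shell and the picture viewer there is one more tool, called after "Call:" by a JSON object that holds its "fn" and its "kwargs", one argument or row to a line. move_arm: Moves the arm, as the interface text tells. Its arguments: {"type":"object","properties":{"jaw":{"type":"array","items":{"type":"number"}},"dp":{"type":"array","items":{"type":"array","items":{"type":"number"}}},"turn":{"type":"array","items":{"type":"array","items":{"type":"number"}}},"force":{"type":"number"}},"required":["jaw","dp","turn"]}

```bash
ls; mkdir -p pics; cat > h.py <<'E'
import numpy as np, cv2
from rig import observe, cams, ticket
np.set_printoptions(precision=4,suppress=True)
def T_wc(name):
    c=cams.calibration(name)
    if name=="wrist":
        o=observe();T=np.eye(4);T[:3,:3]=np.array(o["tool_rot"]);T[:3,3]=o["position"]
        return T@np.array(c["tool_from_camera"]),c
    return np.linalg.inv(np.array(c["view"])),c
def shot(name):
    T,c=T_wc(name); im,d=cams.get_image(name); return im,d,T,c
def world(u,v,d,T,c):
    f=200/np.tan(np.radians(c["vertical_fov"]/2))
    u=np.asarray(u,float);v=np.asarray(v,float);d=np.asarray(d,float)
    P=np.stack([(u-c["cx"])/f*d,-(v-c["cy"])/f*d,-d],-1)
    return P@T[:3,:3].T+T[:3,3]
def pix(p,T,c):
    f=200/np.tan(np.radians(c["vertical_fov"]/2))
    q=(np.asarray(p)-T[:3,3])@T[:3,:3]
    return np.stack([c["cx"]+f*q[...,0]/-q[...,2],c["cy"]-f*q[...,1]/-q[...,2]],-1)
def save(n,im): cv2.imwrite("pics/"+n,cv2.cvtColor(im,cv2.COLOR_RGB2BGR))
E
python3 - <<'E'
from h import *
for n in ["top","side"]:
    im,d,T,c=shot(n); save(n+"1.png",im); np.savez(n,im=im,d=d,T=T); print(n,c)
    for q in ["cover_grip","tongue","bay","ledge","selector_grip","cover"]:
        r=cams.mark_of(n,q)
        for m in r[:2]:
            u,v=m["location"][0]*640,m["location"][1]*400
            dd=d[min(399,int(v)),min(639,int(u))]
            print(q,round(m["p"],2),round(u,1),round(v,1),world(u,v,dd,T,c))
print(cams.calibration("wrist"))
E
```

```text
pics
top {'vertical_fov': 51.17720008476167, 'cx': 324.38287701408245, 'cy': 195.5130869652456, 'view': array([[-0.0265, -0.9996,  0.0022,  0.0083],
       [ 0.9957, -0.0262,  0.0894, -0.5876],
       [-0.0893,  0.0046,  0.996 , -1.4705],
       [ 0.    ,  0.    ,  0.    ,  1.    ]])}
cover_grip 0.81 415.0 220.5 [ 0.4892 -0.3242  0.0426]
tongue 0.83 419.0 185.6 [ 0.6175 -0.3546 -0.0016]
bay 0.96 309.5 196.7 [0.5797 0.0443 0.0849]
ledge 0.88 308.1 172.0 [0.6621 0.0464 0.1081]
selector_grip 0.65 346.8 208.1 [ 0.5334 -0.0792  0.1477]
cover 0.71 350.3 208.1 [ 0.5347 -0.0924  0.1203]
cover 0.6 414.8 210.0 [ 0.528  -0.3328  0.0085]
side {'vertical_fov': 54.40570052391068, 'cx': 320.51356405731053, 'cy': 192.91362637646165, 'view': array([[ 0.9751, -0.2211, -0.0161, -0.5469],
       [ 0.1634,  0.6677,  0.7263, -0.1619],
       [-0.1499, -0.7109,  0.6872, -1.2031],
       [ 0.    ,  0.    ,  0.    ,  1.    ]])}
cover_grip 0.76 321.0 291.4 [ 0.4916 -0.3148  0.0456]
tongue 0.93 370.7 306.1 [ 0.6153 -0.3632  0.0041]
ledge 0.66 350.4 177.1 [0.6693 0.0352 0.1102]
selector_grip 0.77 315.5 204.6 [ 0.5278 -0.091   0.1415]
cover 0.68 333.0 303.9 [ 0.5187 -0.3367  0.0093]
{'vertical_fov': 68.93107556579875, 'cx': 321.0973028565784, 'cy': 198.29757603717337, 'tool_from_camera': array([[ 0.0007,  0.9517,  0.307 ,  0.08  ],
       [ 1.    , -0.0007, -0.0002,  0.001 ],
       [ 0.    ,  0.307 , -0.9517, -0.1439],
       [ 0.    ,  0.    ,  0.    ,  1.    ]])}
```

View pics/top1.png

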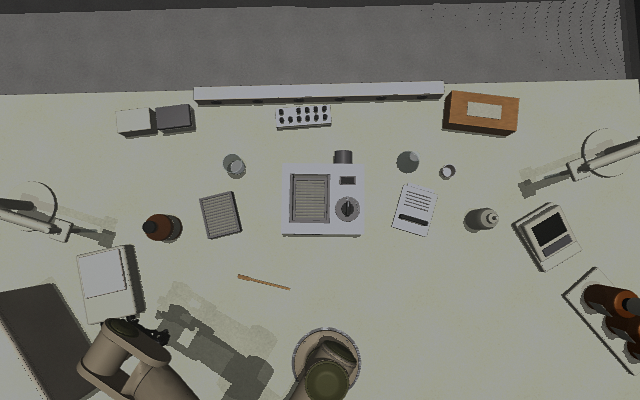

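View pics/side1.png

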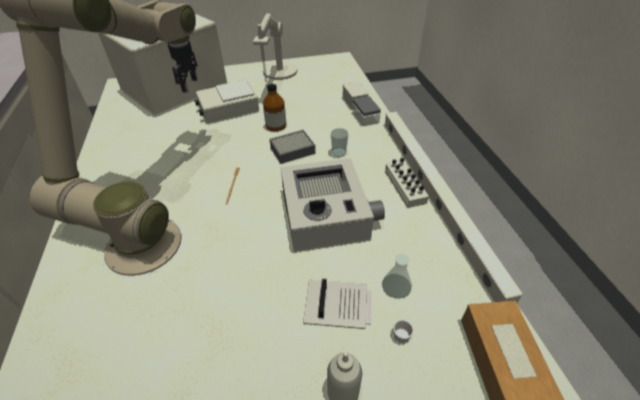

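The top picture shows the cover lying right of the unit at about (415,209), handle towards the robot and tongue to the rear. The unit is at (322,200) with the bay at (309,197) and the selector at (347,208). The side picture agrees.

```bash
cat >> h.py <<'E'
from scipy.spatial.transform import Rotation as R_
def pose(): o=observe(); return np.array(o["position"]),np.array(o["tool_rot"])
def plan(p1,R1,p0=None,R0=None,vmax=4.0,wmax=0.11):
    if p0 is None: p0,R0=pose()
    rv=R_.from_matrix(R0.T@R1).as_rotvec(); L=(p1-p0)*100
    n=int(np.ceil(max(np.linalg.norm(L)/vmax,np.linalg.norm(rv)/wmax,1)))
    S=[]
    for k in range(n):
        Rk=R0@R_.from_rotvec(rv*k/n).as_matrix()
        S.append(np.round(Rk.T@L/n,3).tolist())
    print(n,"rows dp",S,"turn",np.round(rv/n,4).tolist())
def yawR(a,flip=1):
    # tool x at world angle a (deg), z down
    a=np.radians(a);x=np.array([np.cos(a),np.sin(a),0]);z=np.array([0,0,-1.]);return np.stack([x,np.cross(z,x),z],1)
E
python3 - <<'E'
from h import *
p,R=pose();print(p,R,sep="\n")
x=R[:,0];print(np.degrees(np.arctan2(x[1],x[0])))
plan(np.array([0.46,-0.05,0.36]),yawR(90))
plan(np.array([0.46,-0.05,0.36]),yawR(0))
plan(np.array([0.46,-0.05,0.36]),yawR(-90))
E
```

```text
[0.1895 0.5163 0.2313]
[[-0.9387  0.3446 -0.    ]
 [ 0.3446  0.9387  0.    ]
 [ 0.     -0.     -1.    ]]
159.84043330334444
17 rows dp [[-2.642, -2.579, -0.757], [-2.82, -2.383, -0.757], [-2.983, -2.175, -0.757], [-3.131, -1.955, -0.757], [-3.263, -1.726, -0.757], [-3.379, -1.488, -0.757], [-3.476, -1.242, -0.757], [-3.556, -0.99, -0.757], [-3.618, -0.732, -0.757], [-3.661, -0.471, -0.757], [-3.686, -0.208, -0.757], [-3.691, 0.057, -0.757], [-3.678, 0.321, -0.757], [-3.645, 0.584, -0.757], [-3.594, 0.843, -0.757], [-3.524, 1.099, -0.757], [-3.437, 1.348, -0.757]] turn [-0.0, -0.0, 0.0717]
26 rows dp [[-1.727, -1.686, -0.495], [-1.898, -1.491, -0.495], [-2.047, -1.28, -0.495], [-2.172, -1.053, -0.495], [-2.272, -0.814, -0.495], [-2.346, -0.566, -0.495], [-2.394, -0.312, -0.495], [-2.413, -0.054, -0.495], [-2.405, 0.205, -0.495], [-2.369, 0.461, -0.495], [-2.306, 0.712, -0.495], [-2.217, 0.955, -0.495], [-2.102, 1.187, -0.495], [-1.962, 1.405, -0.495], [-1.801, 1.608, -0.495], [-1.618, 1.791, -0.495], [-1.417, 1.954, -0.495], [-1.2, 2.095, -0.495], [-0.968, 2.211, -0.495], [-0.726, 2.302, -0.495], [-0.475, 2.367, -0.495], [-0.219, 2.404, -0.495], [0.04, 2.413, -0.495], [0.298, 2.395, -0.495], [0.553, 2.35, -0.495], [0.801, 2.277, -0.495]] turn [-0.0, -0.0, 0.1073]
18 rows dp [[-2.495, -2.435, -0.715], [-2.221, -2.688, -0.715], [-1.922, -2.909, -0.715], [-1.601, -3.097, -0.715], [-1.261, -3.25, -0.715], [-0.908, -3.366, -0.715], [-0.544, -3.444, -0.715], [-0.173, -3.482, -0.715], [0.199, -3.481, -0.715], [0.569, -3.44, -0.715], [0.932, -3.36, -0.715], [1.285, -3.241, -0.715], [1.623, -3.086, -0.715], [1.943, -2.895, -0.715], [2.241, -2.671, -0.715], [2.513, -2.417, -0.715], [2.756, -2.136, -0.715], [2.968, -1.83, -0.715]] turn [0.0, -0.0, -0.1068]
```

Call:
{"fn": "move_arm", "kwargs": {
  "jaw": [8.5, 8.5, 8.5, 8.5, 8.5, 8.5, 8.5, 8.5, 8.5, 8.5, 8.5, 8.5],
  "dp": [
    [-1, -1, -3.5],
    [-2, -2, -2.5],
    [-2.6, -2.5, -1.5],
    [-2.8, -2.4, -1],
    [-3, -2.2, -0.7],
    [-3.1, -2, -0.7],
    [-3.3, -1.7, -0.7],
    [-3.4, -1.5, -0.7],
    [-3.5, -1.2, -0.5],
    [-3.6, -1, -0.5],
    [-3.6, -0.7, -0.3],
    [-3.7, -0.5, 0]
  ],
  "turn": [
    [0, 0, 0.07],
    [0, 0, 0.07],
    [0, 0, 0.07],
    [0, 0, 0.07],
    [0, 0, 0.07],
    [0, 0, 0.07],
    [0, 0, 0.07],
    [0, 0, 0.07],
    [0, 0, 0.07],
    [0, 0, 0.07],
    [0, 0, 0.07],
    [0, 0, 0.07]
  ]
}}

```text
time_s: 1.7
position: [0.3198, 0.1238, 0.3581]
tool_rot: [[-0.367, 0.93, 0.002], [0.93, 0.367, 0.0], [-0.001, 0.002, -1.0]]
ft_force: [0.6, 1.2, -0.4]
grip_width: 0.0847
gripper_force: 0.0
```

```bash
python3 - <<'E'
from h import *
print(pose(),observe()["time_s"])
plan(np.array([0.50,-0.10,0.36]),yawR(90))
E
```

```text
(array([0.3198, 0.1238, 0.3581]), array([[-0.3671,  0.9302,  0.0021],
       [ 0.9302,  0.3671,  0.0001],
       [-0.0006,  0.002 , -1.    ]])) 1.7
8 rows dp [[-3.429, 1.068, -0.019], [-3.375, 1.228, -0.019], [-3.314, 1.385, -0.02], [-3.245, 1.539, -0.02], [-3.169, 1.69, -0.021], [-3.086, 1.837, -0.021], [-2.997, 1.98, -0.022], [-2.9, 2.118, -0.023]] turn [0.0003, 0.0, 0.047]
```

Call:
{"fn": "move_arm", "kwargs": {
  "jaw": [8.5, 8.5, 8.5, 8.5, 8.5, 8.5, 8.5, 8.5, 8.5, 8.5],
  "dp": [
    [-3.4, 1.1, 0],
    [-3.4, 1.2, 0],
    [-3.3, 1.4, 0],
    [-3.2, 1.5, 0],
    [-3.2, 1.7, 0],
    [-3.1, 1.8, 0],
    [-3, 2, 0],
    [-2, 1.5, 0],
    [0, 0, 0],
    [0, 0, 0]
  ],
  "turn": [
    [0, 0, 0.047],
    [0, 0, 0.047],
    [0, 0, 0.047],
    [0, 0, 0.047],
    [0, 0, 0.047],
    [0, 0, 0.047],
    [0, 0, 0.047],
    [0, 0, 0.01],
    [0, 0, 0],
    [0, 0, 0]
  ]
}}

```text
time_s: 2.53
position: [0.4939, -0.0898, 0.3566]
tool_rot: [[-0.039, 0.999, -0.001], [0.999, 0.039, 0.001], [0.001, -0.001, -1.0]]
ft_force: [-1.1, -0.6, -0.4]
grip_width: 0.0852
gripper_force: 0.0
```

```bash
python3 - <<'E'
from h import *
o=observe();print(o["position"],o["q"],np.abs(o["qvel"]).max())
im,d,T,c=shot("wrist"); save("w1.png",im); np.savez("w1",im=im,d=d,T=T)
for q in ["cover_grip","tongue","bay","ledge","selector_grip","cover"]:
    for m in cams.mark_of("wrist",q)[:2]:
        u,v=m["location"][0]*640,m["location"][1]*400
        print(q,round(m["p"],2),round(u,1),round(v,1),world(u,v,d[min(399,int(v)),min(639,int(u))],T,c))
E
```

```text
[ 0.4939 -0.0898  0.3566] [-23.8435  13.4424  66.2166   0.0039 100.4237 -26.0589] 2.479779240350307
cover_grip 0.57 373.5 291.0 [ 0.6076 -0.3592  0.0046]
tongue 0.67 378.4 292.2 [ 0.617  -0.3601  0.0067]
bay 0.91 390.3 66.1 [0.5795 0.0423 0.0779]
ledge 0.75 455.8 65.7 [0.6903 0.0537 0.0206]
selector_grip 0.84 352.6 168.9 [ 0.5309 -0.0829  0.1522]
cover 0.86 332.9 277.0 [ 0.5248 -0.3263  0.0109]
```

View pics/w1.png

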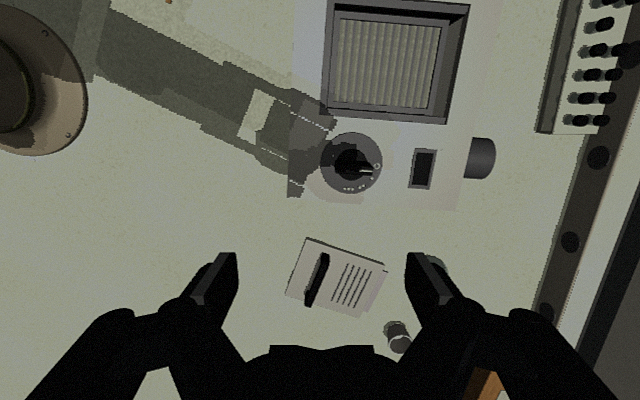

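The wrist picture shows the whole bay at (395,62), the selector at (352,165) with its pointer to the rear (+x), and the cover at (335,277) with the handle bar at (316,280). I'll fit the geometry from depth.

```bash
cat > fit.py <<'E'
from h import *
def rect(P,name):
    r=cv2.minAreaRect((P[:,:2]*1000).astype(np.float32));print(name,len(P),"c",np.round(r[0],1),"size",np.round(r[1],1),"ang",round(r[2],2));return r
def fit(f,cam):
    z=np.load(f+".npz");T=z["T"];c=cams.calibration(cam);d=z["d"]
    v,u=np.mgrid[:400,:640];W=world(u,v,d,T,c);ok=d>0
    def sel(x0,x1,y0,y1,z0,z1):
        m=ok&(W[...,0]>x0)&(W[...,0]<x1)&(W[...,1]>y0)&(W[...,1]<y1)&(W[...,2]>z0)&(W[...,2]<z1)
        m=cv2.morphologyEx(m.astype(np.uint8),cv2.MORPH_OPEN,np.ones((2,2)));n,l,s,_=cv2.connectedComponentsWithStats(m)
        return l==1+np.argmax(s[1:,4]) if n>1 else m>0
    b=sel(.3,.46,-.3,0.0,-.03,.03);print("bench z",np.median(W[b][:,2]))
    pl=sel(.40,.66,-.45,-.22,.0065,.06);rect(W[pl],"cover");print("plate z",np.median(W[pl][:,2]))
    h=sel(.40,.58,-.42,-.24,.028,.06);rect(W[h],"bar");print("bar z",np.median(W[h][:,2]),W[h].mean(0))
    dk=sel(.4,.75,-.15,.25,.100,.118);print("deck z",np.median(W[dk][:,2]))
    rect(W[dk],"deck")
    s=sel(.45,.62,-.15,-.02,.140,.17);rect(W[s],"sel");print("sel z",np.median(W[s][:,2]))
    # bay hole
    hole=sel(.47,.70,-.06,.15,.02,.1);rect(W[hole],"hole-low")
    # deck edge around the hole: contour of hole in the deck mask
    m=dk.astype(np.uint8);cs,hi=cv2.findContours(m,cv2.RETR_CCOMP,cv2.CHAIN_APPROX_NONE)
    k=[i for i in range(len(cs)) if hi[0][i][3]>=0]
    for i in sorted(k,key=lambda i:-cv2.contourArea(cs[i]))[:2]:
        q=cs[i][:,0,:];P=W[q[:,1],q[:,0]];P=P[(np.abs(P[:,2]-.11)<.01)];rect(P,"hole contour")
for a in [("w1","wrist"),("top","top")]:
    print(a)
    try: fit(*a)
    except Exception as e: print(e)
E
python3 fit.py
```

```text
('w1', 'wrist')
bench z 0.0015155086781376281
cover 4871 c [ 548.3 -221.2] size [399.6 180.3] ang 81.05
plate z 0.011541046322361248
bar 448 c [ 501.8 -209.7] size [398.5  40.7] ang 87.46
bar z 0.04605761942980674 [ 0.496  -0.3202  0.0431]
deck z 0.11134168843019401
deck 25086 c [596.3 -14.4] size [334.9 308.2] ang 87.84
sel 407 c [514.2 -66. ] size [ 41.8 114.9] ang 43.03
sel z 0.15105219558064492
hole-low 11490 c [590.9  52.8] size [141.2 196.5] ang 87.91
hole contour 265 c [577.3  39.5] size [124.  163.4] ang 88.08
hole contour 70 c [541.7 -90.3] size [44.4 47.7] ang 60.25
('top', 'top')
bench z -0.00012890582438140896
cover 1168 c [ 531.8 -210.5] size [410.8 179.3] ang 86.74
plate z 0.009808777844061534
bar 118 c [ 490.6 -326.5] size [109.9  11.8] ang 71.79
bar z 0.04306131520162815 [ 0.4909 -0.3232  0.0379]
deck z 0.1099038460983659
deck 4051 c [576.3  -5.9] size [300.6 256.1] ang 87.73
sel 57 c [532.3 -85.5] size [12.3 47.2] ang 87.88
sel z 0.14742659737368902
hole-low 1442 c [548.9  41.7] size [120.1 186.9] ang 88.11
hole contour 110 c [571.6  41.5] size [169.5 138.5] ang 0.29
hole contour 33 c [526.5 -85.3] size [45.5 51.6] ang 35.01
```

```bash
cat > fit.py <<'E'
from h import *
def onplane(u,v,zp,T,c):
    a=world(u,v,np.ones(np.shape(u)),T,c);o=T[:3,3];k=(zp-o[2])/(a[...,2]-o[2]);return o+(a-o)*k[...,None]
def fit(f,cam):
    z=np.load(f+".npz");T=z["T"];c=cams.calibration(cam);d=z["d"]
    v,u=np.mgrid[:400,:640];W=world(u,v,d,T,c);ok=d>0
    def sel(x0,x1,y0,y1,z0,z1):
        m=ok&(W[...,0]>x0)&(W[...,0]<x1)&(W[...,1]>y0)&(W[...,1]<y1)&(W[...,2]>z0)&(W[...,2]<z1)
        m=m.astype(np.uint8);n,l,s,_=cv2.connectedComponentsWithStats(m,connectivity=4)
        return l==1+np.argmax(s[1:,4])
    def rect(m,zp,name):
        cs,hi=cv2.findContours(cv2.resize(m.astype(np.uint8),None,fx=4,fy=4,interpolation=cv2.INTER_NEAREST),cv2.RETR_EXTERNAL,cv2.CHAIN_APPROX_NONE)
        q=max(cs,key=cv2.contourArea)[:,0,:]/4-.375
        P=onplane(q[:,0],q[:,1],zp,T,c)[:,:2]*1000
        r=cv2.minAreaRect(P.astype(np.float32));print(name,"c",np.round(r[0],1),"size",np.round(r[1],1),"ang",round(r[2],2),"z",np.median(W[m][:,2]));
    dz=np.median(W[sel(.3,.46,-.3,0.0,-.03,.03)][:,2]);print("bench",dz)
    rect(sel(.40,.66,-.45,-.22,.0065+dz,.06),.01,"cover")
    rect(sel(.40,.58,-.42,-.24,.030+dz,.06),.045,"bar")
    dk=sel(.4,.75,-.15,.25,.104+dz,.116+dz);rect(dk,.11,"deck")
    rect(sel(.45,.62,-.15,-.02,.142+dz,.17),.15,"sel")
    n,l,s,cc=cv2.connectedComponentsWithStats((~dk).astype(np.uint8),connectivity=4)
    uv=pix(np.array([.575,.04,.11]),T,c).astype(int);rect(l==l[uv[1],uv[0]],.11,"bay")
import sys
for a in [("w1","wrist"),("top","top"),("side","side")][:int(sys.argv[1])]: print(a);fit(*a)
E
python3 fit.py 3
```

```text
('w1', 'wrist')
bench 0.001506312041827329
cover c [ 525.  -338.2] size [145.1 161.9] ang 71.82 z 0.011561994093961692
bar c [ 493.4 -318.7] size [109.2  18.2] ang 71.78 z 0.046088797791123126
deck c [570.9 -12.8] size [261.3 241.9] ang 87.94 z 0.11149137718220198
sel c [532.6 -83.3] size [14.  47.1] ang 87.47 z 0.15113995962239885
bay c [572.2  42.2] size [136.1 166. ] ang 87.86 z 0.0797882211481118
('top', 'top')
bench -0.00012972330974647672
cover c [ 532.2 -332.7] size [133.2 178.7] ang 71.72 z 0.010527435268029461
bar c [ 494.1 -319. ] size [102.9  17.5] ang 71.73 z 0.04392113151009047
deck c [572.   -0.9] size [282.7 242.3] ang 87.77 z 0.11016996402895085
sel c [533.5 -81.3] size [12.3 48.5] ang 88.17 z 0.14910964371132063
bay c [573.5  43.7] size [141.  172.2] ang 88.5 z 0.07837325182205701
('side', 'side')
bench 0.0016304896573564043
cover c [ 526.9 -329.5] size [142.2 161.1] ang 72.03 z 0.011533103482681772
bar c [ 492.2 -326.1] size [109.7  16.5] ang 71.59 z 0.0459065400413049
deck c [571.7  -3.5] size [291.7 243.7] ang 87.86 z 0.11159085878392572
sel c [532.4 -86.8] size [23.2 47.9] ang 85.25 z 0.15067093984878133
bay c [573.7  42.5] size [135.6 168.6] ang 87.97 z 0.08060613865114497
```

```bash
python3 - <<'E'
from h import *
plan(np.array([.4935,-.3195,.12]),yawR(71.8))
E
```

```text
9 rows dp [[-2.565, -0.104, 2.643], [-2.567, -0.002, 2.643], [-2.566, 0.101, 2.643], [-2.56, 0.203, 2.643], [-2.55, 0.305, 2.643], [-2.535, 0.406, 2.642], [-2.517, 0.507, 2.642], [-2.495, 0.607, 2.642], [-2.469, 0.707, 2.642]] turn [0.0001, 0.0, 0.0398]
```

Call:
{"fn": "move_arm", "kwargs": {
  "jaw": [8.5, 8.5, 8.5, 8.5, 8.5, 8.5, 8.5, 8.5, 8.5, 8.5, 8.5],
  "dp": [
    [-2.6, -0.1, 2.6],
    [-2.6, 0, 2.6],
    [-2.6, 0.1, 2.6],
    [-2.6, 0.2, 2.6],
    [-2.6, 0.3, 2.6],
    [-2.5, 0.4, 2.6],
    [-2.5, 0.5, 2.6],
    [-2.5, 0.6, 2.6],
    [-2.4, 0.7, 2.6],
    [0, 0, 0],
    [0, 0, 0]
  ],
  "turn": [
    [0, 0, 0.04],
    [0, 0, 0.04],
    [0, 0, 0.04],
    [0, 0, 0.04],
    [0, 0, 0.04],
    [0, 0, 0.04],
    [0, 0, 0.04],
    [0, 0, 0.04],
    [0, 0, 0.04],
    [0, 0, 0],
    [0, 0, 0]
  ]
}}

```text
time_s: 3.8
position: [0.4927, -0.321, 0.1222]
tool_rot: [[0.315, 0.949, -0.002], [0.949, -0.315, 0.002], [0.001, -0.002, -1.0]]
ft_force: [0.1, 0.5, -0.5]
grip_width: 0.0847
gripper_force: 0.0
```

```bash
python3 - <<'E'
from h import *
print(pose(),np.abs(observe()["qvel"]).max())
im,d,T,c=shot("wrist"); save("w2.png",im)
for m in cams.mark_of("wrist","cover_grip")[:1]:
        u,v=m["location"][0]*640,m["location"][1]*400
        print(round(m["p"],2),round(u,1),round(v,1),world(u,v,d[min(399,int(v)),min(639,int(u))],T,c))
plan(np.array([.4935,-.3195,.019]),yawR(71.8),vmax=1.5)
E
```

```text
(array([ 0.4927, -0.321 ,  0.1222]), array([[ 0.3154,  0.949 , -0.0018],
       [ 0.949 , -0.3154,  0.0019],
       [ 0.0013, -0.0023, -1.    ]])) 3.1473834707409925
0.95 324.3 207.2 [ 0.4943 -0.3201  0.046 ]
8 rows dp [[0.009, -0.007, 1.318], [0.009, -0.007, 1.318], [0.009, -0.007, 1.318], [0.009, -0.006, 1.318], [0.008, -0.006, 1.318], [0.008, -0.006, 1.318], [0.008, -0.006, 1.318], [0.008, -0.006, 1.318]] turn [0.0002, 0.0001, -0.0002]
```

View pics/w2.png

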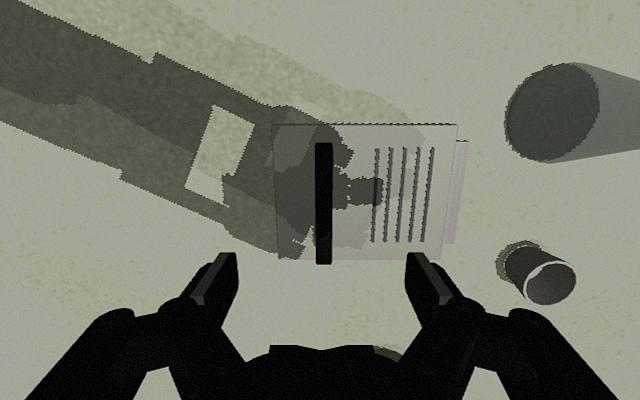

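The picture shows the bar at (324,204), square to the fingers and centred between them, with the tongue at right. Descending and gripping.

Call:
{"fn": "move_arm", "kwargs": {
  "jaw": [8.5, 8.5, 8.5, 8.5, 8.5, 8.5, 8.5, 8.5, 8.5, 8.5],
  "dp": [
    [0.1, 0, 1.5],
    [0, 0, 1.5],
    [0, 0, 1.5],
    [0, 0, 1.5],
    [0, 0, 1.5],
    [0, 0, 1.2],
    [0, 0, 1],
    [0, 0, 0.6],
    [0, 0, 0],
    [0, 0, 0]
  ],
  "turn": [
    [0, 0, 0],
    [0, 0, 0],
    [0, 0, 0],
    [0, 0, 0],
    [0, 0, 0],
    [0, 0, 0],
    [0, 0, 0],
    [0, 0, 0],
    [0, 0, 0],
    [0, 0, 0]
  ]
}}

```text
time_s: 4.73
position: [0.494, -0.3198, 0.0211]
tool_rot: [[0.314, 0.949, 0.001], [0.949, -0.314, -0.001], [-0.0, 0.001, -1.0]]
ft_force: [0.4, 0.0, 0.5]
grip_width: 0.0849
gripper_force: 0.0
```

Call:
{"fn": "move_arm", "kwargs": {
  "jaw": [1, 1, 1, 1, 1, 1, 1, 1, 1, 1, 1, 1],
  "dp": [
    [0, 0, 0],
    [0, 0, 0],
    [0, 0, 0],
    [0, 0, 0],
    [0, 0, 0],
    [0, 0, 0],
    [0, 0, 0],
    [0, 0, 0],
    [0, 0, 0],
    [0, 0, 0],
    [0, 0, 0],
    [0, 0, 0]
  ],
  "turn": [
    [0, 0, 0],
    [0, 0, 0],
    [0, 0, 0],
    [0, 0, 0],
    [0, 0, 0],
    [0, 0, 0],
    [0, 0, 0],
    [0, 0, 0],
    [0, 0, 0],
    [0, 0, 0],
    [0, 0, 0],
    [0, 0, 0]
  ],
  "force": 80
}}

```text
time_s: 5.73
position: [0.4937, -0.32, 0.0207]
tool_rot: [[0.315, 0.949, 0.0], [0.949, -0.315, -0.0], [-0.0, 0.001, -1.0]]
ft_force: [0.4, 0.4, 5.0]
grip_width: 0.0125
gripper_force: 78.7
```

```bash
cat >> h.py <<'E'
BAY=np.array([.573,.0425,.110]);YAW=-2.05
G=np.array([0,0,-.0173])  # bar middle in the tool frame
def target(Ex,Ez,th,Ey=0):
    """TCP pose with plate's rear bottom edge at (Ex,Ey,Ez) mm in bay axes, nose-down tilt th"""
    U=R_.from_euler("z",YAW,degrees=True).as_matrix()
    C=U@R_.from_euler("y",th).as_matrix()
    g=BAY+U@(np.array([Ex,Ey,Ez])/1000)-C@np.array([.115,0,-.034])
    Rt=np.stack([C[:,1],C[:,0],-C[:,2]],1)
    return g-Rt@G,Rt
def edge():
    """current (Ex,Ey,Ez,tilt,yaw err) from measured tool pose"""
    p,Rt=pose();C=np.stack([Rt[:,1],Rt[:,0],-Rt[:,2]],1);U=R_.from_euler("z",YAW,degrees=True).as_matrix()
    e=U.T@(p+Rt@G+C@np.array([.115,0,-.034])-BAY)*1000
    return e,R_.from_matrix(U.T@C).as_euler("zyx")
E
python3 - <<'E'
from h import *
p,R=pose(); p1=p+[0,0,.25]
for a in [(62,40,.3)]:
  t,Rt=target(*a);print(t)
  t[2]=p1[2]; plan(t,target(62,40,0)[1],p1,R,vmax=3.6)
  print(target(62,40,.3)[0])
E
```

```text
[0.5301 0.044  0.1999]
11 rows dp [[3.246, -0.727, -0.001], [3.263, -0.643, -0.001], [3.279, -0.559, -0.001], [3.292, -0.474, -0.001], [3.303, -0.389, -0.001], [3.312, -0.303, -0.001], [3.319, -0.217, -0.001], [3.324, -0.132, -0.0], [3.326, -0.046, -0.0], [3.326, 0.04, -0.0], [3.324, 0.126, -0.0]] turn [0.0001, 0.0, -0.0258]
[0.5301 0.044  0.1999]
```

Call:
{"fn": "move_arm", "kwargs": {
  "jaw": [1, 1, 1, 1, 1, 1, 1, 1, 1, 1],
  "dp": [
    [0, 0, -0.5],
    [0, 0, -1.5],
    [0, 0, -2.5],
    [0, 0, -3.5],
    [0, 0, -3.5],
    [0, 0, -3.5],
    [0, 0, -3.5],
    [0, 0, -3.5],
    [0, 0, -2],
    [0, 0, -1]
  ],
  "turn": [
    [0, 0, 0],
    [0, 0, 0],
    [0, 0, 0],
    [0, 0, 0],
    [0, 0, 0],
    [0, 0, 0],
    [0, 0, 0],
    [0, 0, 0],
    [0, 0, 0],
    [0, 0, 0]
  ]
}}

```text
time_s: 6.57
position: [0.4938, -0.3201, 0.2736]
tool_rot: [[0.314, 0.949, 0.003], [0.949, -0.314, -0.003], [-0.002, 0.004, -1.0]]
ft_force: [-0.1, 0.5, -2.6]
grip_width: 0.0126
gripper_force: 78.2
```

Call:
{"fn": "move_arm", "kwargs": {
  "jaw": [1, 1, 1, 1, 1, 1, 1, 1, 1, 1, 1, 1],
  "dp": [
    [2.8, -0.7, 0],
    [3.3, -0.6, 0],
    [3.3, -0.6, 0],
    [3.3, -0.5, 0],
    [3.3, -0.4, 0],
    [3.3, -0.3, 0],
    [3.3, -0.2, 0],
    [3.3, -0.1, 0],
    [3.3, 0, 0],
    [3.3, 0, 0],
    [2.5, 0.1, 0],
    [1.2, 0, 0]
  ],
  "turn": [
    [0, 0, -0.026],
    [0, 0, -0.026],
    [0, 0, -0.026],
    [0, 0, -0.026],
    [0, 0, -0.026],
    [0, 0, -0.026],
    [0, 0, -0.026],
    [0, 0, -0.026],
    [0, 0, -0.026],
    [0, 0, -0.026],
    [0, 0, -0.023],
    [0, 0, 0]
  ]
}}

```text
time_s: 7.57
position: [0.528, 0.046, 0.2699]
tool_rot: [[0.033, 0.999, -0.001], [0.999, -0.033, 0.001], [0.001, -0.002, -1.0]]
ft_force: [0.1, -1.2, -1.5]
grip_width: 0.0123
gripper_force: 78.3
```

Call:
{"fn": "move_arm", "kwargs": {
  "jaw": [1, 1, 1, 1, 1, 1, 1],
  "dp": [
    [0, 0, 0],
    [0, 0, 0],
    [0, 0, 0],
    [0, 0, 0],
    [0, 0, 0],
    [0, 0, 0],
    [0, 0, 0]
  ],
  "turn": [
    [0.06, 0, 0],
    [0.06, 0, 0],
    [0.06, 0, 0],
    [0.06, 0, 0],
    [0.06, 0, 0],
    [0, 0, 0],
    [0, 0, 0]
  ]
}}

```text
time_s: 8.15
position: [0.5287, 0.0427, 0.2695]
tool_rot: [[0.038, 0.955, -0.295], [0.999, -0.036, 0.011], [-0.0, -0.295, -0.955]]
ft_force: [-0.2, -0.0, -2.5]
grip_width: 0.0119
gripper_force: 78.5
```

```bash
python3 - <<'E'
from h import *
print(edge(),observe()["ft_force"],np.abs(observe()["qvel"]).max())
im,d,T,c=shot("wrist"); save("w3.png",im); np.savez("w3",im=im,d=d,T=T)
im,d,T2,c2=shot("side"); save("s3.png",im); np.savez("s3",im=im,d=d,T=T2)
p,R=pose()
C=np.stack([R[:,1],R[:,0],-R[:,2]],1);g=p+R@G
for n in["wrist","side"]:
  TT,cc=(T,c) if n=="wrist" else (T2,c2)
  for q,o in [("tongue",[.129,0,-.036]),("cover_grip",[0,0,0])]:
    print(n,q,"pred",pix(g+C@np.array(o),TT,cc),[ (np.array(m["location"])*[640,400],m["p"]) for m in cams.mark_of(n,q)[:1]])
plan(*target(62,22,.3),vmax=2)
E
```

```text
(array([ 60.6746,  -1.5487, 109.5522]), array([-0.0021,  0.3   ,  0.0006])) [-0.1669 -0.0276 -2.4514] 1.7290337992239764
wrist tongue pred [532.9105 241.6103] [(array([530.688, 244.6  ]), 0.73)]
wrist cover_grip pred [321.9634 273.966 ] [(array([321.728, 280.8  ]), 0.73)]
side tongue pred [343.9399 151.6098] [(array([340.928, 152.6  ]), 0.88)]
side cover_grip pred [306.2648 136.368 ] [(array([305.6, 134. ]), 0.7)]
5 rows dp [[0.018, 0.559, 1.686], [0.018, 0.559, 1.686], [0.018, 0.559, 1.686], [0.018, 0.56, 1.686], [0.018, 0.56, 1.686]] turn [0.0002, -0.0001, -0.0002]
```

View pics/w3.png

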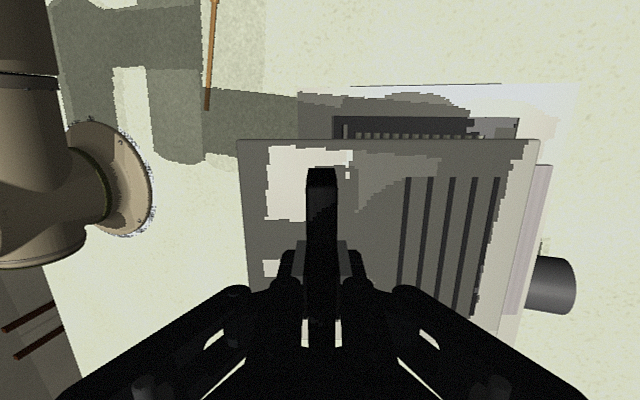

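The picture shows the cover held tilted over the bay, its left plate edge from about (237,140) to (540,140), the tongue at right (535,235). I'll compare against the predicted corners while computing the descent.

```bash
python3 - <<'E'
from h import *
z=np.load("w3.npz");T=z["T"];c=cams.calibration("wrist")
p,R=pose();C=np.stack([R[:,1],R[:,0],-R[:,2]],1);g=p+R@G
for o in [[-.045,.065,-.028],[.115,.065,-.028],[.129,.05,-.034],[0,.05,.007]]: print(o,pix(g+C@np.array(o),T,c))
v,u=np.mgrid[:400,:640];W=world(u,v,z["d"],T,c);L=(W-g)@C  # cover frame
m=(z["d"]>0)&(L[...,0]>0.02)&(L[...,0]<.1)&(abs(L[...,1])<.062)&(abs(L[...,2]+.028)<.008)
P=L[m];A=np.c_[P[:,0],P[:,1],np.ones(len(P))];k=np.linalg.lstsq(A,P[:,2],rcond=None)[0];print("plane",k,np.median(P[:,2]))
m=(z["d"]>0)&(L[...,0]>-.05)&(L[...,0]<.14)&(abs(L[...,1])<.08)&(abs(L[...,2]+.03)<.012)
P=L[m];print("extent",np.percentile(P[:,0],[.2,99.8]),np.percentile(P[:,1],99.8))
E
```

```text
[-0.045, 0.065, -0.028] [234.5839 134.1155]
[0.115, 0.065, -0.028] [544.7653 134.1777]
[0.129, 0.05, -0.034] [555.8495 160.8676]
[0, 0.05, 0.007] [321.7065 178.9256]
plane [-0.0026 -0.0007 -0.028 ] -0.028145663403944005
extent [-0.0445  0.1286] 0.06238924118225539
```

```bash
python3 - <<'E'
from h import *
z=np.load("w3.npz");T=z["T"];c=cams.calibration("wrist");im=z["im"].astype(int).sum(2)
p,R=pose();C=np.stack([R[:,1],R[:,0],-R[:,2]],1);g=p+R@G
v,u=np.mgrid[:400,:640];W=world(u,v,z["d"],T,c);L=(W-g)@C
rows=[]
for col in range(260,520,20):
    r=[k for k in range(110,170) if z["d"][k,col]>0 and abs(L[k,col,2]+.028)<.006][0]
    o=(T[:3,3]-g)@C; a=(world(col,r-.5,1.,T,c)-g)@C; k=(-.028-o[2])/(a[2]-o[2]); rows.append(np.r_[r,(o+(a-o)*k)[:2]])
print(np.array(rows).mean(0),np.array(rows)[:,2])
# top camera / side camera check of the selector/bay not needed; bar end in the side image
s=np.load("s3.npz");cs=cams.calibration("side");Ls=(world(u,v,s["d"],s["T"],cs)-g)@C
m=(s["d"]>0)&(Ls[...,0]>-.06)&(Ls[...,0]<.14)&(abs(Ls[...,1])<.09)&(abs(Ls[...,2]+.031)<.008)
P=Ls[m];print("side extent",len(P),np.percentile(P[:,0],[.5,99.5]),np.percentile(P[:,1],[.5,99.5]))
E
```

```text
[139.       0.0302   0.0628] [0.0628 0.0628 0.0628 0.0628 0.0628 0.0628 0.0628 0.0628 0.0628 0.0628
 0.0628 0.0628 0.0628]
side extent 1242 [-0.045   0.1284] [-0.0695  0.0606]
```

```bash
sed -i 's/^G=.*/G=np.array([-.003,0,-.0173])/' h.py; python3 - <<'E'
from h import *
print(edge()); t=target(62,25,.3);plan(*t,vmax=2)
print("then");plan(*target(62,-4.5,.3),*t,vmax=.6);plan(*target(79.5,-4.5,.3),*target(62,-4.5,.3),vmax=.3)
E
```

```text
(array([ 60.183 ,  -4.0475, 110.9258]), array([-0.0013,  0.2988,  0.0003]))
5 rows dp [[0.078, 0.541, 1.629], [0.078, 0.541, 1.629], [0.078, 0.542, 1.629], [0.078, 0.542, 1.629], [0.078, 0.542, 1.628]] turn [0.0002, -0.0001, -0.0002]
then
5 rows dp [[0.0, 0.174, 0.564], [0.0, 0.174, 0.564], [0.0, 0.174, 0.564], [0.0, 0.174, 0.564], [0.0, 0.174, 0.564]] turn [0.0, 0.0, 0.0]
6 rows dp [[-0.0, 0.279, -0.086], [-0.0, 0.279, -0.086], [-0.0, 0.279, -0.086], [-0.0, 0.279, -0.086], [-0.0, 0.279, -0.086], [-0.0, 0.279, -0.086]] turn [0.0, 0.0, 0.0]
```

Call:
{"fn": "move_arm", "kwargs": {
  "jaw": [1, 1, 1, 1, 1, 1, 1, 1],
  "dp": [
    [0.08, 0.5, 1.6],
    [0.08, 0.5, 1.6],
    [0.08, 0.5, 1.6],
    [0.08, 0.5, 1.6],
    [0.08, 0.5, 1.2],
    [0, 0.2, 0.6],
    [0, 0, 0],
    [0, 0, 0]
  ],
  "turn": [
    [0, 0, 0],
    [0, 0, 0],
    [0, 0, 0],
    [0, 0, 0],
    [0, 0, 0],
    [0, 0, 0],
    [0, 0, 0],
    [0, 0, 0]
  ]
}}

```text
time_s: 9.12
position: [0.5303, 0.047, 0.1846]
tool_rot: [[0.037, 0.955, -0.295], [0.999, -0.035, 0.011], [-0.0, -0.295, -0.956]]
ft_force: [0.2, 0.1, -1.3]
grip_width: 0.0125
gripper_force: 78.4
```

```bash
python3 - <<'E'
from h import *
print(edge(),observe()["ft_force"]); plan(*target(62,-4.5,.3),vmax=.6)
im,d,T,c=shot("side"); save("s4.png",cv2.resize(im[90:240,240:440],(800,600),interpolation=cv2.INTER_CUBIC))
E
```

```text
(array([62.1113, -0.1238, 24.6842]), array([-0.0013,  0.2993,  0.0003])) [ 0.2497  0.113  -1.2739]
5 rows dp [[-0.0, 0.17, 0.557], [-0.0, 0.17, 0.557], [-0.0, 0.17, 0.557], [-0.0, 0.17, 0.557], [-0.0, 0.17, 0.557]] turn [0.0001, -0.0001, -0.0002]
```

View pics/s4.png

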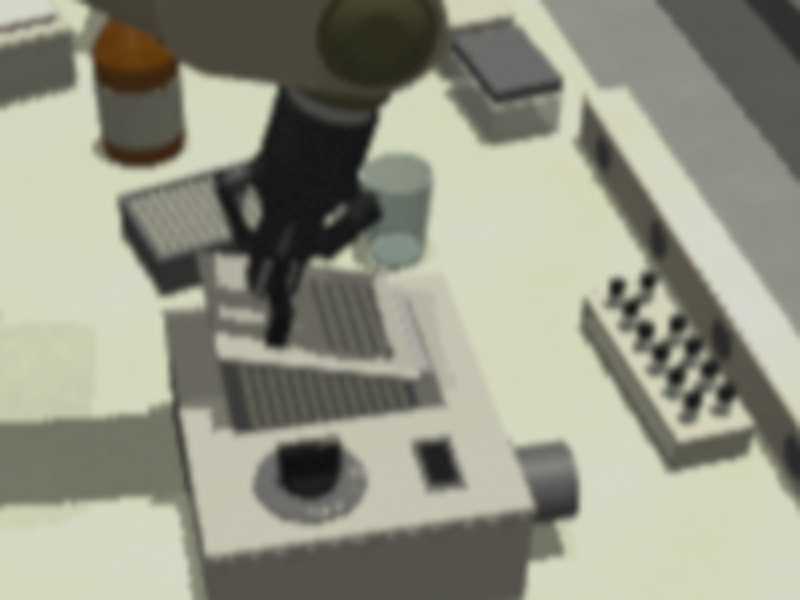

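The crop shows the cover tilted nose-down above the bay, tongue near (415,335) just in front of the rear edge and nothing touching. Lowering.

Call:
{"fn": "move_arm", "kwargs": {
  "jaw": [1, 1, 1, 1, 1, 1, 1],
  "dp": [
    [0, 0.17, 0.56],
    [0, 0.17, 0.56],
    [0, 0.17, 0.56],
    [0, 0.17, 0.56],
    [0, 0.17, 0.55],
    [0, 0, 0],
    [0, 0, 0]
  ],
  "turn": [
    [0, 0, 0],
    [0, 0, 0],
    [0, 0, 0],
    [0, 0, 0],
    [0, 0, 0],
    [0, 0, 0],
    [0, 0, 0]
  ]
}}

```text
time_s: 9.75
position: [0.53, 0.0471, 0.1546]
tool_rot: [[0.037, 0.955, -0.296], [0.999, -0.035, 0.011], [0.0, -0.296, -0.955]]
ft_force: [0.9, -0.2, -2.9]
grip_width: 0.0125
gripper_force: 78.5
```

```bash
python3 - <<'E'
from h import *
print(edge(),observe()["ft_force"],observe()["wrist_torque"]); plan(*target(79.5,-4.5,.3),vmax=.3)
E
```

```text
(array([61.8057, -0.0624, -5.3889]), array([-0.0013,  0.3005,  0.0004])) [ 0.8722 -0.2275 -2.9441] [ 0.0104 -0.2607 -0.059 ]
6 rows dp [[-0.001, 0.277, -0.101], [-0.001, 0.277, -0.101], [-0.001, 0.277, -0.101], [-0.001, 0.277, -0.1], [-0.001, 0.277, -0.1], [-0.001, 0.277, -0.1]] turn [-0.0001, -0.0001, -0.0002]
```

Call:
{"fn": "move_arm", "kwargs": {
  "jaw": [1, 1, 1, 1, 1, 1, 1, 1],
  "dp": [
    [0, 0.28, -0.1],
    [0, 0.28, -0.1],
    [0, 0.28, -0.1],
    [0, 0.28, -0.1],
    [0, 0.28, -0.09],
    [0, 0.26, -0.08],
    [0, 0, 0],
    [0, 0, 0]
  ],
  "turn": [
    [0, 0, 0],
    [0, 0, 0],
    [0, 0, 0],
    [0, 0, 0],
    [0, 0, 0],
    [0, 0, 0],
    [0, 0, 0],
    [0, 0, 0]
  ]
}}

```text
time_s: 10.42
position: [0.5476, 0.0465, 0.1553]
tool_rot: [[0.037, 0.955, -0.295], [0.999, -0.035, 0.011], [0.0, -0.296, -0.955]]
ft_force: [-0.4, -0.4, -2.3]
grip_width: 0.0121
gripper_force: 78.5
```

```bash
cat > sw.py <<'E'
from h import *
import sys
e,a=edge();o=observe();print(e,a,o["ft_force"],o["wrist_torque"])
p0,R0=pose();th0=a[1]
f=lambda th:target(80,-6+1.5*max(th,0)/.3,th)
n=0
for th in np.arange(round(th0,2)-.02,float(sys.argv[1])-.001,-.02):
    t=f(th);rv=R_.from_matrix(R0.T@t[1]).as_rotvec();print(n,round(th,3),np.round(R0.T@(t[0]-p0)*100,3),np.round(rv,3));p0,R0=t;n+=1
E
python3 sw.py 0
```

```text
[79.4347 -0.0655 -4.682 ] [-0.0013  0.3002  0.0004] [-0.3664 -0.3681 -2.3329] [-0.0183 -0.1649 -0.0505]
0 0.28 [-0.006  0.02   0.208] [-0.02  -0.    -0.001]
1 0.26 [-0.    -0.028  0.24 ] [-0.02  0.    0.  ]
2 0.24 [-0.    -0.029  0.24 ] [-0.02  0.   -0.  ]
3 0.22 [ 0.    -0.029  0.24 ] [-0.02 -0.    0.  ]
4 0.2 [-0.    -0.029  0.24 ] [-0.02  0.   -0.  ]
5 0.18 [-0.    -0.029  0.24 ] [-0.02 -0.    0.  ]
6 0.16 [ 0.    -0.029  0.24 ] [-0.02 -0.   -0.  ]
7 0.14 [-0.   -0.03  0.24] [-0.02  0.   -0.  ]
8 0.12 [ 0.   -0.03  0.24] [-0.02  0.    0.  ]
9 0.1 [-0.   -0.03  0.24] [-0.02 -0.   -0.  ]
10 0.08 [ 0.   -0.03  0.24] [-0.02  0.   -0.  ]
11 0.06 [-0.   -0.03  0.24] [-0.02  0.    0.  ]
12 0.04 [ 0.   -0.03  0.24] [-0.02 -0.    0.  ]
13 0.02 [-0.    -0.031  0.24 ] [-0.02 -0.   -0.  ]
14 -0.0 [ 0.    -0.031  0.24 ] [-0.02  0.    0.  ]
```

Call:
{"fn": "move_arm", "kwargs": {
  "jaw": [1, 1, 1, 1, 1, 1, 1, 1, 1, 1],
  "dp": [
    [0, 0.02, 0.21],
    [0, -0.03, 0.24],
    [0, -0.03, 0.24],
    [0, -0.03, 0.24],
    [0, -0.03, 0.24],
    [0, -0.03, 0.24],
    [0, -0.03, 0.24],
    [0, -0.03, 0.24],
    [0, -0.03, 0.24],
    [0, 0, 0]
  ],
  "turn": [
    [-0.02, 0, 0],
    [-0.02, 0, 0],
    [-0.02, 0, 0],
    [-0.02, 0, 0],
    [-0.02, 0, 0],
    [-0.02, 0, 0],
    [-0.02, 0, 0],
    [-0.02, 0, 0],
    [-0.02, 0, 0],
    [0, 0, 0]
  ]
}}

```text
time_s: 11.25
position: [0.54, 0.0469, 0.1349]
tool_rot: [[0.037, 0.992, -0.12], [0.999, -0.037, 0.005], [0.0, -0.12, -0.993]]
ft_force: [0.2, -0.5, -2.1]
grip_width: 0.0124
gripper_force: 78.4
```

```bash
python3 sw.py 0; python3 - <<'E'
from h import *
im,d,T,c=shot("side"); save("s5.png",cv2.resize(im[90:240,240:440],(800,600),interpolation=cv2.INTER_CUBIC))
E
```

```text
[78.9813  0.0746 -5.481 ] [-0.0011  0.1205  0.0002] [ 0.2005 -0.5237 -2.1451] [ 0.0559 -0.0833  0.044 ]
0 0.1 [-0.019  0.069  0.226] [-0.021 -0.    -0.001]
1 0.08 [ 0.   -0.03  0.24] [-0.02  0.   -0.  ]
2 0.06 [-0.   -0.03  0.24] [-0.02  0.    0.  ]
3 0.04 [ 0.   -0.03  0.24] [-0.02 -0.    0.  ]
4 0.02 [-0.    -0.031  0.24 ] [-0.02 -0.   -0.  ]
5 -0.0 [ 0.    -0.031  0.24 ] [-0.02  0.    0.  ]
```

View pics/s5.png

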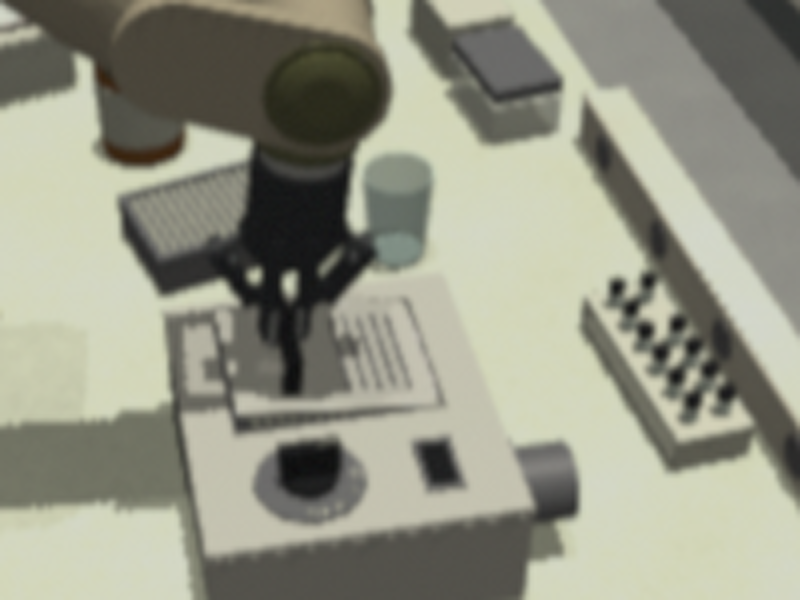

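The tongue has gone under the ledge at (440,400), and the front edge is still raised at (235,425). I'll finish the swing.

Call:
{"fn": "move_arm", "kwargs": {
  "jaw": [1, 1, 1, 1, 1, 1, 1, 1],
  "dp": [
    [0, 0.05, 0.23],
    [0, -0.03, 0.24],
    [0, -0.03, 0.24],
    [0, -0.03, 0.24],
    [0, -0.03, 0.24],
    [0, -0.03, 0.24],
    [0, 0, 0],
    [0, 0, 0]
  ],
  "turn": [
    [-0.02, 0, 0],
    [-0.02, 0, 0],
    [-0.02, 0, 0],
    [-0.02, 0, 0],
    [-0.02, 0, 0],
    [-0.02, 0, 0],
    [0, 0, 0],
    [0, 0, 0]
  ]
}}

```text
time_s: 11.97
position: [0.5389, 0.0468, 0.1211]
tool_rot: [[0.037, 0.999, -0.001], [0.999, -0.037, 0.0], [0.0, -0.001, -1.0]]
ft_force: [0.4, -0.0, -2.1]
grip_width: 0.0124
gripper_force: 78.5
```

```bash
python3 sw.py 0; python3 - <<'E'
from h import *
plan(*target(80,-6,0))
for n in ["side","wrist"]:
    im,d,T,c=shot(n);np.savez(n+"6",im=im,d=d,T=T)
    v,u=np.mgrid[:400,:640];U=R_.from_euler("z",YAW,degrees=True).as_matrix();L=(world(u,v,d,T,c)-BAY)@U*1000
    for a,b in [((35,75),(-40,40)),((-78,-60),(-55,55)),((90,110),(-40,40)),((-115,-90),(-40,40))]:
        m=(d>0)&(L[...,0]>a[0])&(L[...,0]<a[1])&(L[...,1]>b[0])&(L[...,1]<b[1])&(abs(L[...,2])<15)
        print(n,a,m.sum(),np.median(L[m][:,2]) if m.any() else None)
E
```

```text
[80.7099 -0.0908 -5.7107] [-0.0013  0.0008  0.    ] [ 0.4332 -0.0457 -2.0736] [ 0.0368  0.0417 -0.0621]
1 rows dp [[-0.005, -0.073, 0.038]] turn [-0.0008, -0.0, -0.0013]
side (35, 75) 203 1.7742736236287944
side (-78, -60) 128 1.9490082974279872
side (90, 110) 97 1.0198532548177792
side (-115, -90) 131 1.7989006278650161
wrist (35, 75) 8124 1.5019345151866397
wrist (-78, -60) 3942 1.7932833658529794
wrist (90, 110) 4149 1.2904237694715133
wrist (-115, -90) 4632 1.3988543227411443
```

Call:
{"fn": "move_arm", "kwargs": {
  "jaw": [1, 1, 1, 1, 1, 1, 1, 1],
  "dp": [
    [0, -0.03, 0.03],
    [0, -0.03, 0.03],
    [0, 0, 0.02],
    [0, 0, 0.02],
    [0, 0, 0],
    [0, 0, 0],
    [0, 0, 0],
    [0, 0, 0]
  ],
  "turn": [
    [0, 0, 0],
    [0, 0, 0],
    [0, 0, 0],
    [0, 0, 0],
    [0, 0, 0],
    [0, 0, 0],
    [0, 0, 0],
    [0, 0, 0]
  ]
}}

```text
time_s: 12.73
position: [0.5389, 0.0467, 0.1207]
tool_rot: [[0.037, 0.999, 0.002], [0.999, -0.037, -0.0], [-0.0, 0.002, -1.0]]
ft_force: [1.1, 0.2, 5.2]
grip_width: 0.0123
gripper_force: 79.6
```

```bash
python3 sw.py 0
```

```text
[80.8223 -0.1235 -5.7591] [-0.0012 -0.0022 -0.0002] [1.1419 0.1805 5.1966] [ 0.0143 -0.0458  0.0218]
```

Call:
{"fn": "move_arm", "kwargs": {
  "jaw": [1, 1.6, 2, 2.6, 3.5, 4.5, 5, 5, 5, 5],
  "dp": [
    [0, 0, -0.03],
    [0, 0, 0],
    [0, 0, 0],
    [0, 0, 0],
    [0, 0, 0],
    [0, 0, 0],
    [0, 0, 0],
    [0, 0, 0],
    [0, 0, 0],
    [0, 0, 0]
  ],
  "turn": [
    [0, 0, 0],
    [0, 0, 0],
    [0, 0, 0],
    [0, 0, 0],
    [0, 0, 0],
    [0, 0, 0],
    [0, 0, 0],
    [0, 0, 0],
    [0, 0, 0],
    [0, 0, 0]
  ]
}}

```text
time_s: 13.57
position: [0.5382, 0.0468, 0.1201]
tool_rot: [[0.037, 0.999, -0.0], [0.999, -0.037, -0.0], [-0.0, -0.0, -1.0]]
ft_force: [-0.1, 0.2, 0.3]
grip_width: 0.0497
gripper_force: 0.0
```

Call:
{"fn": "move_arm", "kwargs": {
  "jaw": [5, 5, 5, 5, 5, 5, 5, 5, 5, 5],
  "dp": [
    [0, 0, -0.5],
    [0, 0, -1.5],
    [0, 0, -2.5],
    [0, 0, -3],
    [0, 0, -3],
    [0, 0, -3],
    [0, 0, -2.5],
    [0, 0, -1],
    [0, 0, 0],
    [0, 0, 0]
  ],
  "turn": [
    [0, 0, 0],
    [0, 0, 0],
    [0, 0, 0],
    [0, 0, 0],
    [0, 0, 0],
    [0, 0, 0],
    [0, 0, 0],
    [0, 0, 0],
    [0, 0, 0],
    [0, 0, 0]
  ]
}}

```text
time_s: 14.4
position: [0.5381, 0.0468, 0.2901]
tool_rot: [[0.037, 0.999, 0.0], [0.999, -0.037, -0.0], [-0.0, 0.0, -1.0]]
ft_force: [-0.7, -0.8, 0.2]
grip_width: 0.0498
gripper_force: 0.0
```

```bash
python3 - <<'E'
from h import *
print(pose()[0])
U=R_.from_euler("z",YAW,degrees=True).as_matrix()
im,d,T,c=shot("wrist");save("w7.png",im)
v,u=np.mgrid[:400,:640];W=world(u,v,d,T,c);L=(W-BAY)@U*1000
for n,a,b in [("plate rear",(35,75),(-40,40)),("plate front",(-78,-60),(-55,55)),("deck rear",(90,110),(-40,40)),("deck front",(-115,-90),(-40,40))]:
    m=(d>0)&(L[...,0]>a[0])&(L[...,0]<a[1])&(L[...,1]>b[0])&(L[...,1]<b[1])&(abs(L[...,2])<15);print(n,m.sum(),np.median(L[m][:,2]))
m=((d>0)&(abs(L[...,0]+40)<50)&(abs(L[...,1]+126)<40)&(L[...,2]>36)&(L[...,2]<50)).astype(np.uint8)
n,l,s,_=cv2.connectedComponentsWithStats(m);k=1+np.argmax(s[1:,4]);P=W[l==k];print("sel",len(P),cv2.minAreaRect((P[:,:2]*1000).astype(np.float32)),np.median(P[:,2]))
plan(np.array([.533,-.0825,.20]),yawR(87.95))
E
```

```text
[0.5381 0.0468 0.2901]
plate rear 2364 1.46668764996645
plate front 1485 1.370258863472404
deck rear 1190 1.337797797669807
deck front 1490 1.4078792228167798
sel 434 ((532.9531860351562, -83.24746704101562), (12.753987312316895, 45.11405563354492), 88.40180206298828) 0.15099559968819595
4 rows dp [[-3.236, 0.002, 2.232], [-3.236, -0.0, 2.232], [-3.236, -0.002, 2.232], [-3.236, -0.004, 2.232]] turn [-0.0004, -0.0, -0.0003]
```

View pics/w7.png

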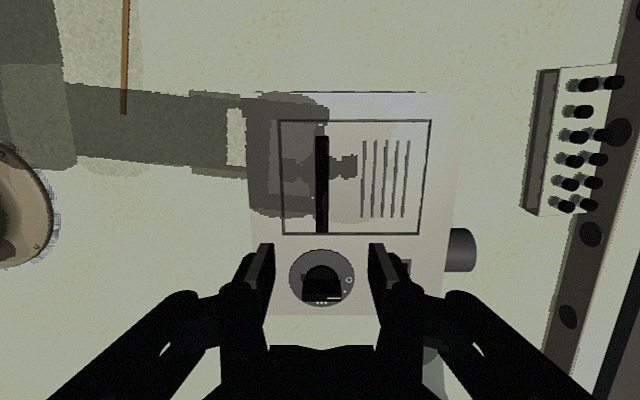

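The cover is flush, with all gaps even (277–432, 120–234). The selector is at (322,282), with its bar along world x, so the gripper needs a quarter turn.

```bash
python3 - <<'E'
from h import *
plan(np.array([.533,-.083,.20]),yawR(177.95))
E
```

```text
15 rows dp [[-0.866, 0.001, 0.595], [-0.862, -0.09, 0.595], [-0.847, -0.18, 0.595], [-0.824, -0.267, 0.595], [-0.791, -0.352, 0.595], [-0.75, -0.433, 0.595], [-0.701, -0.509, 0.595], [-0.643, -0.58, 0.595], [-0.579, -0.644, 0.595], [-0.509, -0.701, 0.595], [-0.432, -0.75, 0.595], [-0.352, -0.792, 0.595], [-0.267, -0.824, 0.595], [-0.179, -0.847, 0.595], [-0.089, -0.862, 0.595]] turn [-0.0001, -0.0001, -0.1048]
```

Call:
{"fn": "move_arm", "kwargs": {
  "jaw": [5, 5, 5, 5, 5, 5, 5, 5, 5, 5, 5, 5],
  "dp": [
    [-2.1, 0, 0],
    [-2.1, -0.2, 0],
    [-2.1, -0.4, 0],
    [-2, -0.6, 0],
    [-1.9, -0.8, 0],
    [-1.8, -1, 0],
    [0, 0, 0.5],
    [0, 0, 1],
    [0, 0, 1],
    [0, 0, 1],
    [0, 0, 1],
    [0, 0, 1]
  ],
  "turn": [
    [0, 0, -0.105],
    [0, 0, -0.105],
    [0, 0, -0.105],
    [0, 0, -0.105],
    [0, 0, -0.105],
    [0, 0, -0.105],
    [0, 0, -0.105],
    [0, 0, -0.105],
    [0, 0, -0.105],
    [0, 0, -0.105],
    [0, 0, -0.105],
    [0, 0, -0.105]
  ]
}}

```text
time_s: 15.45
position: [0.535, -0.0785, 0.2332]
tool_rot: [[-0.942, 0.336, -0.003], [0.336, 0.942, 0.001], [0.003, 0.0, -1.0]]
ft_force: [-0.0, 0.1, -0.1]
grip_width: 0.0497
gripper_force: 0.0
```

Call:
{"fn": "move_arm", "kwargs": {
  "jaw": [5, 5, 5, 5, 5],
  "dp": [
    [0, 0, 1],
    [0, 0, 1],
    [0, 0, 1],
    [0, 0, 0],
    [0, 0, 0]
  ],
  "turn": [
    [0, 0, -0.105],
    [0, 0, -0.105],
    [0, 0, -0.105],
    [0, 0, 0],
    [0, 0, 0]
  ]
}}

```text
time_s: 15.87
position: [0.535, -0.0786, 0.2041]
tool_rot: [[-0.999, 0.036, -0.003], [0.036, 0.999, 0.001], [0.003, 0.001, -1.0]]
ft_force: [0.0, 0.4, 0.4]
grip_width: 0.05
gripper_force: 0.0
```

```bash
python3 - <<'E'
from h import *
U=R_.from_euler("z",YAW,degrees=True).as_matrix()
print(pose(),observe()["q"][5]);im,d,T,c=shot("wrist")
print([(np.array(m["location"])*[640,400],m["p"]) for m in cams.mark_of("wrist","selector_grip")[:1]],pix(np.array([.533,-.083,.139]),T,c))
v,u=np.mgrid[:400,:640];W=world(u,v,d,T,c);L=(W-BAY)@U*1000
m=((d>0)&(abs(L[...,0]+40)<50)&(abs(L[...,1]+126)<40)&(L[...,2]>37)&(L[...,2]<48)).astype(np.uint8)
n,l,s,_=cv2.connectedComponentsWithStats(m);k=1+np.argmax(s[1:,4]);P=W[l==k];print("sel",len(P),cv2.minAreaRect((P[:,:2]*1000).astype(np.float32)),np.median(P[:,2]))
plan(np.array([.533,-.083,.126]),yawR(177.95),vmax=1.5)
E
```

```text
(array([ 0.535 , -0.0786,  0.2041]), array([[-0.9993,  0.036 , -0.0026],
       [ 0.036 ,  0.9994,  0.001 ],
       [ 0.0027,  0.0009, -1.    ]])) -108.83847645688783
[(array([312.384, 214.68 ]), 0.58)] [313.2479 211.389 ]
sel 982 ((532.1084594726562, -83.62532806396484), (11.703773498535156, 45.527015686035156), 87.91167449951172) 0.1511759900958335
6 rows dp [[0.041, -0.073, 1.32], [0.041, -0.073, 1.32], [0.041, -0.073, 1.32], [0.041, -0.073, 1.32], [0.041, -0.073, 1.32], [0.041, -0.073, 1.32]] turn [0.0, -0.0, 0.0]
```

Call:
{"fn": "move_arm", "kwargs": {
  "jaw": [5, 5, 5, 5, 5, 5, 5, 5],
  "dp": [
    [0.1, -0.25, 1],
    [0.1, -0.2, 1.5],
    [0, 0, 1.5],
    [0, 0, 1.5],
    [0, 0, 1.5],
    [0, 0, 0.8],
    [0, 0, 0],
    [0, 0, 0]
  ],
  "turn": [
    [0, 0, 0],
    [0, 0, 0],
    [0, 0, 0],
    [0, 0, 0],
    [0, 0, 0],
    [0, 0, 0],
    [0, 0, 0],
    [0, 0, 0]
  ]
}}

```text
time_s: 16.63
position: [0.5336, -0.0832, 0.1276]
tool_rot: [[-0.999, 0.034, 0.0], [0.034, 0.999, -0.0], [-0.0, -0.0, -1.0]]
ft_force: [0.2, -0.5, 0.8]
grip_width: 0.0499
gripper_force: 0.0
```

Call:
{"fn": "move_arm", "kwargs": {
  "jaw": [0.8, 0.8, 0.8, 0.8, 0.8, 0.8, 0.8, 0.8],
  "dp": [
    [0, 0, 0],
    [0, 0, 0],
    [0, 0, 0],
    [0, 0, 0],
    [0, 0, 0],
    [0, 0, 0],
    [0, 0, 0],
    [0, 0, 0]
  ],
  "turn": [
    [0, 0, 0],
    [0, 0, 0],
    [0, 0, 0],
    [0, 0, 0],
    [0, 0, 0],
    [0, 0, 0],
    [0, 0, 0],
    [0, 0, 0]
  ],
  "force": 35
}}

```text
time_s: 17.3
position: [0.5338, -0.0849, 0.1282]
tool_rot: [[-0.999, 0.033, 0.002], [0.033, 0.999, -0.004], [-0.002, -0.004, -1.0]]
ft_force: [-1.5, -8.9, 3.0]
grip_width: 0.011
gripper_force: 38.8
```

Call:
{"fn": "move_arm", "kwargs": {
  "jaw": [0.8, 0.8, 0.8, 0.8, 0.8, 0.8, 0.8, 0.8, 0.8, 0.8, 0.8, 0.8],
  "dp": [
    [0, -0.15, 0],
    [0, 0, 0],
    [0, 0, 0],
    [0, 0, 0],
    [0, 0, 0],
    [0, 0, 0],
    [0, 0, 0],
    [0, 0, 0],
    [0, 0, 0],
    [0, 0, 0],
    [0, 0, 0],
    [0, 0, 0]
  ],
  "turn": [
    [0, 0, 0],
    [0, 0, 0.08],
    [0, 0, 0.1],
    [0, 0, 0.1],
    [0, 0, 0.1],
    [0, 0, 0.1],
    [0, 0, 0.1],
    [0, 0, 0.1],
    [0, 0, 0.1],
    [0, 0, 0.1],
    [0, 0, 0.1],
    [0, 0, 0.07]
  ]
}}

```text
time_s: 18.3
position: [0.5337, -0.0854, 0.1281]
tool_rot: [[-0.464, 0.886, 0.002], [0.886, 0.464, -0.002], [-0.002, 0.001, -1.0]]
ft_force: [-1.8, -3.7, 4.7]
grip_width: 0.0113
gripper_force: 39.1
```

Call:
{"fn": "move_arm", "kwargs": {
  "jaw": [0.8, 0.8, 0.8],
  "dp": [
    [0, 0, 0],
    [0, 0, 0],
    [0, 0, 0]
  ],
  "turn": [
    [0, 0, 0],
    [0, 0, 0],
    [0, 0, 0]
  ]
}}

```text
time_s: 18.55
position: [0.5338, -0.0853, 0.1282]
tool_rot: [[-0.469, 0.883, 0.002], [0.883, 0.469, -0.002], [-0.002, 0.001, -1.0]]
ft_force: [-2.5, -3.2, 5.2]
grip_width: 0.0112
gripper_force: 39.1
```

```bash
python3 - <<'E'
from h import *
p,R=pose();o=observe();print(p,177.95-np.degrees(np.arctan2(R[1,0],R[0,0])),o["ft_force"],o["wrist_torque"])
E
```

```text
[ 0.5338 -0.0853  0.1282] 60.00034061910323 [-2.474  -3.227   5.2099] [-0.4943  0.2136  0.0358]
```

Call:
{"fn": "move_arm", "kwargs": {
  "jaw": [1.4, 2, 3, 4, 5, 5, 5, 5],
  "dp": [
    [0, 0, 0],
    [0, 0, 0],
    [0, 0, 0],
    [0, 0, 0],
    [0, 0, 0],
    [0, 0, 0],
    [0, 0, 0],
    [0, 0, 0]
  ],
  "turn": [
    [0, 0, 0],
    [0, 0, 0],
    [0, 0, 0],
    [0, 0, 0],
    [0, 0, 0],
    [0, 0, 0],
    [0, 0, 0],
    [0, 0, 0]
  ]
}}

```text
time_s: 19.22
position: [0.5334, -0.0846, 0.1271]
tool_rot: [[-0.469, 0.883, -0.0], [0.883, 0.469, 0.0], [0.0, 0.0, -1.0]]
ft_force: [-0.4, -0.8, 0.3]
grip_width: 0.0498
gripper_force: 0.0
```

Call:
{"fn": "move_arm", "kwargs": {
  "jaw": [5, 5, 5, 5, 5, 5, 5, 5, 5, 5, 5],
  "dp": [
    [0, 0, -0.5],
    [0, 0, -1.5],
    [0, 0, -2.5],
    [0, 0, -3],
    [0, 0, -3],
    [0, 0, -3],
    [0, 0, -2.5],
    [0, 0, -1],
    [0, 0, 0],
    [0, 0, 0],
    [0, 0, 0]
  ],
  "turn": [
    [0, 0, 0],
    [0, 0, 0],
    [0, 0, 0],
    [0, 0, 0],
    [0, 0, 0],
    [0, 0, 0],
    [0, 0, 0],
    [0, 0, 0],
    [0, 0, 0],
    [0, 0, 0],
    [0, 0, 0]
  ]
}}

```text
time_s: 20.13
position: [0.533, -0.0845, 0.296]
tool_rot: [[-0.469, 0.883, -0.002], [0.883, 0.469, 0.001], [0.002, -0.001, -1.0]]
ft_force: [0.3, -0.5, -0.3]
grip_width: 0.0502
gripper_force: 0.0
```

```bash
python3 - <<'E'
from h import *
U=R_.from_euler("z",YAW,degrees=True).as_matrix()
im,d,T,c=shot("wrist");save("w8.png",im)
v,u=np.mgrid[:400,:640];W=world(u,v,d,T,c);L=(W-BAY)@U*1000
m=((d>0)&(abs(L[...,0]+40)<50)&(abs(L[...,1]+126)<40)&(L[...,2]>37)&(L[...,2]<48)).astype(np.uint8)
n,l,s,_=cv2.connectedComponentsWithStats(m);k=1+np.argmax(s[1:,4]);P=W[l==k];print("sel",len(P),cv2.minAreaRect((P[:,:2]*1000).astype(np.float32)),np.median(P[:,2]))
for n,a,b in [("plate rear",(35,75),(-40,40)),("plate front",(-78,-60),(-55,55)),("deck rear",(90,110),(-40,40)),("deck front",(-115,-90),(-40,40))]:
    m=(d>0)&(L[...,0]>a[0])&(L[...,0]<a[1])&(L[...,1]>b[0])&(L[...,1]<b[1])&(abs(L[...,2])<15);print(n,m.sum(),np.median(L[m][:,2]))
E
```

```text
sel 504 ((532.4064331054688, -83.31779479980469), (11.507065773010254, 45.20115661621094), 28.298065185546875) 0.1511986237543414
plate rear 2777 1.4507504280404233
plate front 2071 1.4321102724309949
deck rear 1308 1.315204631897174
deck front 2117 1.435936996254092
```

View pics/w8.png

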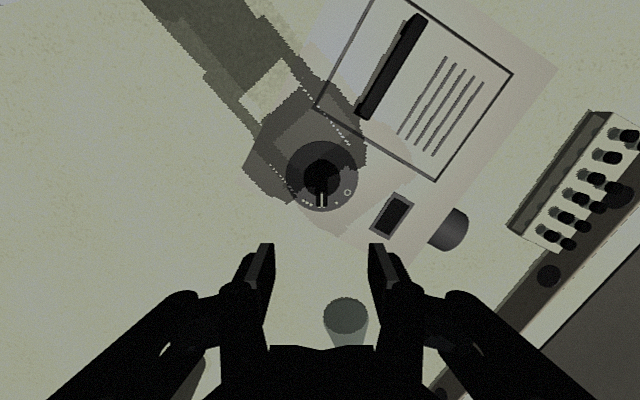

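The picture shows the pointer at (321,200), turned 60° from the ring mark at (348,192). The cover is flush and the gripper is clear.

```bash
python3 -c "
from rig import ticket
print(ticket.close_job())"
```

```text
the job is handed in; nothing more can be done
None
```

I handed the job in at about 20 s: the cover is hooked under the ledge and flush with the deck to about 0.1 mm, the selector is about 60° clockwise at the two-dot mark, and the gripper is clear; no verdict came back.

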